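# Send a sugar carton down the packing chute

### The job

Slide the sugar carton along the steel ledge, without lifting it, until it is pressed firmly and squarely against the sprung end stop, which lines it up with the opening in the guard rail. Then push it straight out through the opening so that it drops off the ledge, down the chute and comes to rest in the crate below. Push gently so the carton is not crushed (keep below 20 N), leave the tins and the jar on the ledge alone, and let go of everything at the end.

Things in the scene. Friction and masses are not known exactly. Their poses are not given: they have to be found in the camera images.
- station: Packing station, fixed: grey steel ledge, chute and crate. Origin on the table under the ledge's centre; z up, x from the robot's side to the chute side, y along the ledge (roughly to the robot's left). Ledge 200 mm in x (-100 to +100), 700 mm in y (-350 to +350), top 170 mm above the table, no wall on the robot's side.
- mouth_nominal (a point): Nominal centre of the opening in the guard rail, on the ledge's chute edge at ledge-top height (station x 100, y 50, z 170 mm), axes as the station. The wooden rail is 25 mm tall, 6 mm thick (station x 94 to 100); opening 142 mm wide in y. Rail and end stop are one piece, clamped up to 20 mm either way along y from nominal; the true setting is not reported: find it by feel.
- stop_nominal (a point): Nominal place of the end stop's face at ledge-top height, mid-length; shifts with the rail, up to 20 mm either way along y. Black plate facing station -y, 120 mm long in x, 12 mm thick, top 38 mm over the ledge; its face at rest is 8 mm short of the opening's +y side, so a carton touching it has 4 mm to spare at the -y side. A fixed steel block, 36 mm tall, is behind.
- chute_top (a point): Middle of the upper end of the steel chute, 15 mm below ledge top, just outside the ledge's edge; axes as the station. The chute is 206 mm wide inside, with side walls, and falls at 50 degrees towards station +x into the crate.
- endstop (a joint): How far the end stop is pressed in along +y of the station, m: 0 at rest, 0.006 hard against its block; spring 2.5 N per mm, no preload. Pressed firmly means about 1 to 5 mm.
- carton: Sugar carton, white and brown card, 90 mm in its x, 130 mm in its y, 50 mm tall, 0.25 to 0.46 kg; origin at the centre of its underside. It starts flat on the ledge on the -y side of the opening, its length roughly along the ledge. It is too wide for most grippers; it is pushed.
- carton_center (a point): Centre of the carton's volume, 25 mm above its underside; axes as the carton.
- crate_floor (a point): Centre of the inner floor of the cardboard crate (part of the station; station x 260, y 50, z 6 mm); crate inside 228 mm in x, 308 mm in y, walls 94 mm above this floor. Axes as the station.
- can: Bystander: steel can, 66 mm across, 75 mm tall, standing on the ledge beyond the end stop (+y); origin at the centre of its underside.
- flat_tin: Bystander: flat aluminium tin, 66 mm across, 40 mm tall, standing on the ledge beyond the end stop (+y); origin at the centre of its underside.
- jar: Bystander: glass jar, 60 mm across, 85 mm tall, standing on the ledge beyond the end stop (+y); origin at the centre of its underside.
Mind the look-alikes: they are no part of the job. Leave any blue or green look-alike of the carton alone.

How it is judged (in metres and radians):
On the way, in this order (a step that is already met when the one before it is completed fails the run):
1. the carton is pressed firmly and squarely against the end stop (stop pressed in more than 0.8 mm, carton square to the ledge within 0.12 rad, still flat on the ledge) (value of joint endstop above 0.0008 m and angle between the y axis of carton and the y axis of station, either way round below 0.12 rad and angle between carton's own z axis and vertical below 0.1 rad), for 0.3 s.
2. the carton is pushed out over the edge through the opening, still square to the ledge (x of carton_center in the frame of mouth_nominal between -0.025 and 0.05 m and angle between the y axis of carton and the y axis of station, either way round below 0.15 rad).
At the end, for the whole second after the job is handed in: The carton rests in the crate at the chute's foot, its centre within the crate's walls and less than 85 mm above the crate's floor, at rest (below 0.02 m/s); the tins and jar stand where they stood within 10 mm (x of carton_center in the frame of crate_floor between -0.105 and 0.105 m and y of carton_center in the frame of crate_floor between -0.145 and 0.145 m and z of carton_center in the frame of crate_floor below 0.085 m and linear speed of carton below 0.02 m/s); the robot touches nothing.
It fails at once if the carton is pressed with more than 20 N by the robot (contact force between any of the fingers, the arm and carton above 20 N).
It fails at once if the carton is lifted more than 12 mm off the ledge (z of carton_center in the frame of mouth_nominal above 0.037 m).
It fails at once if a tin or the jar is moved more than 10 mm (distance of any of can, flat_tin, jar from where it was at the start of the episode above 0.01 m).
It also fails if it takes over 72 s, if anything falls off the work surface, if the arm or the gripper's body presses on something with over 40 N, if the wrist force passes 120 N, or if a joint passes its speed limit or range.

### The arm

A 6-joint arm with a two-finger parallel gripper is mounted at the origin on the work surface. World frame = base frame: x ahead of the robot, y to its left, z up, the work surface at z = 0. Lengths are in mm, angles in rad, forces in N, time in s.
With the tool pointing down it reaches from about 350 to 950 mm from the base axis. Payload 17.4 kg.
Tool frame: the origin (TCP) lies on the centre line of the jaws, within the pads' length; the fingertips stand 25 mm ahead of it and the grasp point (between the pads) lies 6 mm ahead of it (manip.tip_reach is the distance from the TCP to the fingertips, in mm); z points along the fingers, y is the direction in which the jaws open and shut (so a half turn about z gives the same grasp; the last joint's range is limited). The gripper opens to 93 mm and grips with 3 to 60 N. Pads are 15 mm wide; open, the fingers measure 128 mm over their backs; the gripper's body (75 mm by 188 mm) begins 65 mm behind the grasp point.
Start: joints at [-1.3, 0.116, 1.442, -0, 1.584, -0.038], TCP at [205.134, -643.081, 243.646] pointing down, gripper open.
Joint ranges: [-2.83, 2.83], [-0.83, 2.19], [0.07, 2.5], [-1.14, 4.28], [0.01, 3], [-2.97, 2.97]. Speed limits (rad/s): [1.89, 1.89, 2.22, 3.14, 3.14, 3.14].

### API

Orientations are given as a unit quaternion [w, x, y, z].
In Python, from plant import manip, camera, camera_info gives the robot as it stands.
- The arm moves only by the shell command python3 -m creep 'ROWS' [FORCE]. ROWS is text: rows parted by semicolons, each of 7 numbers parted by spaces: the shift along the world's x, y, z in cm, then the turn, a rotation vector about the world's x, y, z in rad, then the closure in counts, from 0 (fully open) to 255 (shut). A call has exactly 5 rows; each row shifts and turns the pose as measured when the row begins; what a row does not reach is not made up. A row lasts 1/12 s, in which the tool goes at most 41.7 mm and 7.16 degrees, less where a joint would pass 70% of its speed; a pose out of reach is approached as far as the arm can. A call is refused whole if a number of a shift passes 4.17 or a number of a turn 0.125, either way. A call with a gripper value outside its range is refused whole. The fingers move at their own pace and stop on an object; FORCE is the grip in N (left out, the last holds). Time passes only in rows, so rows that do not move let the fingers close, or fill a call up. It gives the time, the measured TCP pose, the force and the opening at its end, in the units of the state.
- manip.get_state(): the state, without advancing time (a new reading comes with each control period).
- camera(name): name is "scene" or "top" or "wrist"; returns the picture (480x640x3 uint8, blue, green, red); there is no depth.
- camera_info(name): a dict with "mtx" (3x3 intrinsics, pixels), "rvec" (rotation vector, rad) and "tvec" (3), from world to camera coordinates, as OpenCV has them. Camera axes: x right, y down, z forward; pixel columns grow to the right and rows downward; lengths in mm; the calibration is good to about 2 mm. A picture is of the moment at which its call begins: read the wrist's pose just before it. camera_info takes no time and is no camera call; for the wrist camera it gives the pose at the moment of the call.
- manip.finish_job(): hands the job in, once; it reports no verdict.
The state is a dict: "clock": time; "qpos": joint angles; "dq": joint speeds; "joint_efforts": joint torques, N m; "eef_pos": TCP position; "eef_rot": TCP orientation; "ft_force": force on the tool from outside, world axes, zero at the start; "moment": the same for the moment, N m; "gripper_width": finger opening in mm.
Only numpy, scipy, OpenCV 4.12 (cv2) and the standard library are available. Lean on these libraries where they do the work, as an engineer would, in place of code of your own. Each camera call takes 0.05 s, during which the arm holds its last target. There are 200 camera calls.

## Working session

There is one attempt and no reset: what is moved stays moved. The work goes in short steps, Python scripts to look and compute and a shell command to move; the robot and the scene stay as the last step left them, time stands still between calls to the robot, and variables do not carry over. Pictures are saved under pics/ and viewed, about 8 in all and at most 12, crops included, and the job is handed in when it is done.

```bash
mkdir -p pics; ls; python3 - <<'E'
from plant import manip,camera,camera_info
import cv2,numpy as np
s=manip.get_state();print(s)
for n in("scene","top"):
    cv2.imwrite(f"pics/{n}0.png",camera(n))
    i=camera_info(n);R=cv2.Rodrigues(np.array(i["rvec"],float))[0];print(n,np.round(i["mtx"],1).tolist(),(-R.T@np.array(i["tvec"],float).ravel()).round(0),R.round(2).tolist())
E
```

```text
pics
{'clock': 0.0, 'qpos': array([-1.29980990e+00,  1.16472687e-01,  1.44227228e+00,  3.40828544e-05,
        1.58399399e+00, -3.77934430e-02]), 'dq': array([ 0.00035733, -0.00057393, -0.00024091, -0.00066577, -0.0013957 ,
       -0.00096728]), 'joint_efforts': array([-5.38200256e-03, -7.21271753e+01, -6.22606015e+01,  7.76476110e-02,
        2.40743504e-02, -1.13593294e-04]), 'eef_pos': array([ 205.08708327, -642.90261616,  242.90977366]), 'eef_rot': array([-5.71244127e-04,  9.88105334e-01,  1.53777505e-01, -4.97519800e-05]), 'ft_force': array([-0.22759603, -0.37585086,  0.38987798]), 'moment': array([-0.02258252,  0.02970349,  0.01094561]), 'gripper_width': 92.88378559211111}
scene [[553.3, 0.0, 309.6], [0.0, 553.3, 238.1], [0.0, 0.0, 1.0]] [1126.  -52. 1124.] [[0.01, 1.0, -0.0], [0.85, -0.01, -0.52], [-0.52, 0.0, -0.85]]
top [[528.0, 0.0, 321.7], [0.0, 528.0, 240.5], [0.0, 0.0, 1.0]] [ 312.  -51. 1291.] [[-0.0, -1.0, -0.01], [-0.98, 0.01, -0.19], [0.19, 0.01, -0.98]]
```

View pics/top0.png

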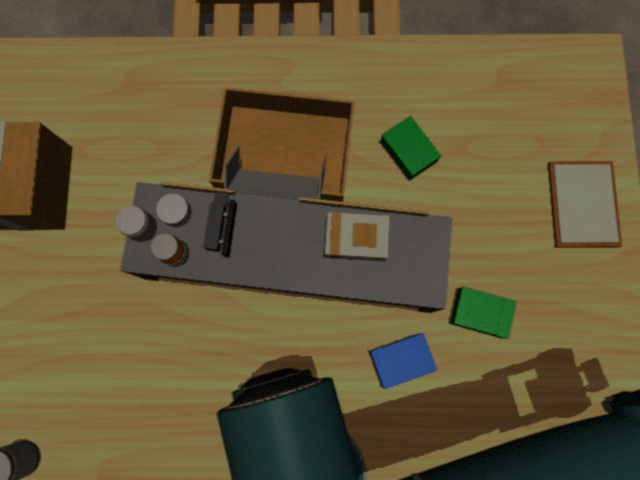

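View pics/scene0.png

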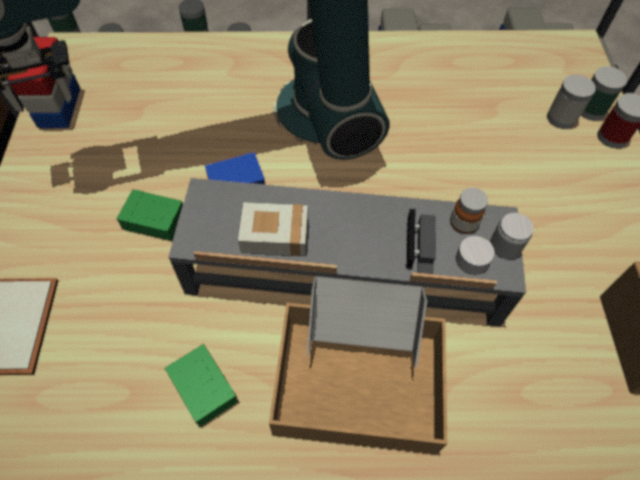

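Candidates for the carton:
- White and brown box on the ledge, top (357,235).
- Green boxes, (410,148) and (485,312).
- Blue box, (403,360).
- White tray, (585,204), lying on the table.

I choose the one on the ledge. The end stop is at about (229,227), and the opening runs between rail ends at about (235,192) and (300,200).

```bash
cat > h.py <<'E'
import cv2,numpy as np
from plant import manip,camera,camera_info
def ray(n,uv,z,i=None):
    i=i or camera_info(n);R=cv2.Rodrigues(np.array(i["rvec"],float))[0];t=np.array(i["tvec"],float).ravel();C=-R.T@t
    uv=np.atleast_2d(np.array(uv,float));d=np.c_[uv,np.ones(len(uv))]@np.linalg.inv(i["mtx"]).T@R
    return C+d*((z-C[2])/d[:,2])[:,None]
def proj(n,P):
    i=camera_info(n);return cv2.projectPoints(np.atleast_2d(np.array(P,float)),np.array(i["rvec"],float),np.array(i["tvec"],float),np.array(i["mtx"],float),None)[0][:,0]
E
python3 - <<'E'
from h import *
for n,roi in(("top",(110,150,360,180)),("scene",(160,170,380,160))):
    im=cv2.imread(f"pics/{n}0.png");x,y,w,h=roi;hsv=cv2.cvtColor(im,cv2.COLOR_BGR2HSV)
    # steel ledge: low saturation
    m=(hsv[...,1]<60).astype(np.uint8)*255; k=np.zeros_like(m);k[y:y+h,x:x+w]=m[y:y+h,x:x+w]
    print(n)
    # carton: bright/white or strongly orange on ledge
    cx,cy,cw,ch=(322,206,70,58) if n=="top" else (236,200,75,58)
    sub=im[cy:cy+ch,cx:cx+cw]; g=sub.max(2); mm=(g>(125)).astype(np.uint8)*255
    c=max(cv2.findContours(mm,0,2)[0],key=cv2.contourArea)+np.array([cx,cy]);r=cv2.minAreaRect(c)
    b=cv2.boxPoints(r);W=ray(n,b,220);print("carton",r,W.round(0).tolist(),W.mean(0).round(1),[np.linalg.norm(W[i]-W[i-1]).round(1) for i in range(4)])
    print(cv2.approxPolyDP(cv2.convexHull(c),4,True)[:,0].tolist())
    cv2.imwrite(f"pics/{n}_crop.png",cv2.resize(im[y:y+h,x:x+w],None,fx=2.1,fy=2.1,interpolation=cv2.INTER_CUBIC))
E
```

```text
top
carton ((363.45074462890625, 234.88616943359375), (46.48387908935547, 39.55012512207031), 3.1798300743103027) [[491.0, -78.0, 220.0], [575.0, -83.0, 220.0], [568.0, -180.0, 220.0], [485.0, -173.0, 220.0]] [ 529.8 -128.4  220. ] [np.float64(95.4), np.float64(83.6), np.float64(96.7), np.float64(83.5)]
[[342, 214], [387, 217], [385, 255], [340, 252]]
scene
carton ((272.45965576171875, 222.02781677246094), (69.8482666015625, 40.2631721496582), 2.2457425594329834) [[574.0, -186.0, 220.0], [479.0, -189.0, 220.0], [487.0, -49.0, 220.0], [581.0, -53.0, 220.0]] [ 530.2 -119.   220. ] [np.float64(133.8), np.float64(94.4), np.float64(140.0), np.float64(93.8)]
[[242, 202], [307, 204], [304, 243], [238, 240]]
```

View pics/top_crop.png

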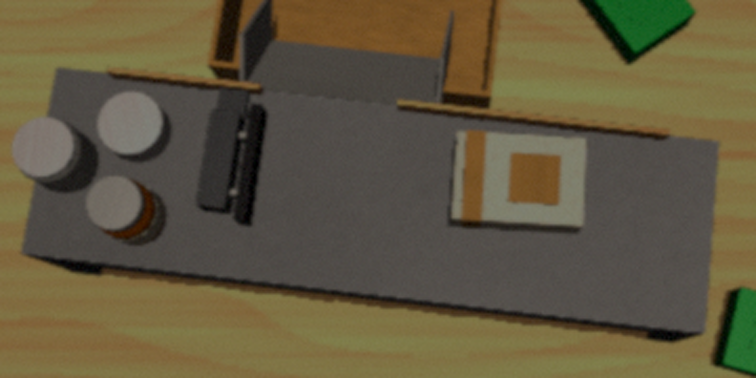

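```bash
python3 - <<'E'
from h import *
f=lambda p:np.array(p,float)/2.1+np.array([110,150])
L=ray("top",f([(57,69),(717,142),(704,329),(24,254)]),170)[:,:2];print(L.round(0).tolist())
src=np.array([(100,350),(100,-350),(-100,-350),(-100,350)],float)
M,_=cv2.estimateAffinePartial2D(src,L);a=np.arctan2(M[1,0],M[0,0]);print("station yaw",a,"scale",np.hypot(M[0,0],M[1,0]),"org",M[:,2])
R=np.array([[np.cos(a),-np.sin(a)],[np.sin(a),np.cos(a)]]);o=L.mean(0)
st=lambda n,p,z:((ray(n,p,z)[:,:2]-o)@R).round(1).tolist()
print("o",o.round(1))
print("carton st",st("top",f([(459,131),(585,138),(582,226),(451,221)]),220), st("scene",[(242,202),(307,204),(304,243),(238,240)],220))
print("rail ends st",st("top",f([(261,87),(398,101),(108,71),(667,133)]),195))
print("rail scene st",st("scene",[(337,266),(411,274),(194,253),(495,283)],195))
print("stop st top z208",st("top",f([(266,107),(250,222)]),208))
print("orient z",a, "world dirs x",R[:,0].round(3),"y",R[:,1].round(3))
E
```

```text
[[660.0, 367.0], [577.0, -324.0], [384.0, -301.0], [463.0, 389.0]]Traceback (most recent call last):
  File "<stdin>", line 5, in <module>
cv2.error: OpenCV(4.12.0) /io/opencv/modules/calib3d/src/ptsetreg.cpp:1108: error: (-215:Assertion failed) count >= 0 && to.checkVector(2) == count in function 'estimateAffinePartial2D'
```

```bash
python3 - <<'E'
from h import *
f=lambda p:np.array(p,float)/2.1+np.array([110,150])
L=ray("top",f([(57,69),(717,142),(704,329),(24,254)]),170)[:,:2].copy()
d=(L[0]+L[3]-L[1]-L[2]);a=np.arctan2(-d[0],d[1])
R=np.array([[np.cos(a),-np.sin(a)],[np.sin(a),np.cos(a)]]);o=L.mean(0)
st=lambda n,p,z:((ray(n,p,z)[:,:2]-o)@R).round(1).tolist()
print("o",o.round(1),((L-o)@R).round(0).tolist())
print("carton st",st("top",f([(459,131),(585,138),(582,226),(451,221)]),220), st("scene",[(242,202),(307,204),(304,243),(238,240)],220))
print("rail ends st",st("top",f([(261,87),(398,101),(108,71),(667,133)]),195))
print("rail scene st",st("scene",[(337,266),(411,274),(194,253),(495,283)],195))
print("stop st top z208",st("top",f([(266,107),(250,222)]),208))
print("orient z",a, "world dirs x",R[:,0].round(3),"y",R[:,1].round(3))
E
```

```text
o [521.2  32.6] [[99.0, 348.0], [97.0, -348.0], [-97.0, -348.0], [-99.0, 347.0]]
carton st [[66.6, -81.9], [73.4, -206.8], [-15.0, -211.8], [-24.3, -84.1]] [[-13.3, -216.7], [-22.3, -86.9], [68.7, -82.6], [75.4, -209.1]]
rail ends st [[96.5, 125.9], [97.3, -15.8], [95.9, 285.4], [94.1, -291.3]]
rail scene st [[98.0, -16.0], [100.3, 124.9], [98.9, -294.3], [102.7, 282.1]]
stop st top z208 [[72.8, 115.1], [-45.6, 114.0]]
orient z -0.11675270682106224 world dirs x [ 0.993 -0.116] y [0.116 0.993]
```

```bash
R='2.1 2.8 0 0 0 0.076 145'; python3 -m creep '2.1 2.8 0 0 0 0.076 145;2.1 2.8 0 0 0 0.076 145;2.1 2.8 0 0 0 0.076 145;2.1 2.8 0 0 0 0.076 145;2.1 2.8 0 0 0 0.076 145' 10; python3 -m creep '2.1 2.8 0 0 0 0.076 145;2.1 2.8 0 0 0 0.076 145;2.1 2.8 0 0 0 0.076 145;2.1 2.8 0 0 0 0.076 145;2.1 2.8 0 0 0 0.076 145'
```

```text
clock: 0.52
eef_pos: [308.6, -501.1, 238.8]
eef_rot: [-0.003, 0.94, 0.34, -0.001]
ft_force: [0.7, -0.9, -0.1]
gripper_width: 64.1
clock: 0.93
eef_pos: [416.5, -352.9, 237.4]
eef_rot: [-0.003, 0.854, 0.52, -0.002]
ft_force: [0.5, -0.7, 0.2]
gripper_width: 40.5
```

```bash
cat >> h.py <<'E'
A=-0.11675;O=np.array([521.2,32.6]);Rs=np.array([[np.cos(A),-np.sin(A)],[np.sin(A),np.cos(A)]])
def rep():
    s=manip.get_state();p=s["eef_pos"];w,x,y,z=s["eef_rot"]
    from scipy.spatial.transform import Rotation as Ro
    T=Ro.from_quat([x,y,z,w]).as_matrix();ja=np.arctan2(T[1,1],T[0,1])
    print("t",round(float(s["clock"]),2),"world",p.round(1),"st",((p[:2]-O)@Rs).round(1),"jaw-vs-st",round(float((ja-A+np.pi/2)%np.pi-np.pi/2),3),"toolz",T[:,2].round(3),"Fst",(s["ft_force"][:2]@Rs).round(1),round(float(s["ft_force"][2]),1),"w",round(s["gripper_width"],1),"q6",round(float(s["qpos"][5]),2))
if __name__=="__main__":rep()
E
python3 h.py
```

```text
t 0.93 world [ 416.5 -352.9  237.4] st [ -59.1 -395.1] jaw-vs-st -0.361 toolz [-0.007  0.004 -1.   ] Fst [ 0.6 -0.6] 0.2 w 40.5 q6 -0.27
```

```bash
python3 -m creep '2.0 2.5 0.1 0 0 0.072 145;2.0 2.5 0.1 0 0 0.072 145;2.0 2.5 0.1 0 0 0.072 145;2.0 2.5 0.1 0 0 0.072 145;2.0 2.4 0 0 0 0.072 145'; python3 -m creep '0 0 -1 0 0 0 145;0 0 -1 0 0 0 145;0 0 -0.6 0 0 0 145;0 0 0 0 0 0 145;0 0 0 0 0 0 145';python3 h.py; python3 - <<'E'
from h import *
cv2.imwrite("pics/top1.png",camera("top"));cv2.imwrite("pics/scene1.png",camera("scene"))
a=cv2.imread("pics/top1.png")[180:330,300:480];b=cv2.imread("pics/scene1.png")[130:280,170:350]
cv2.imwrite("pics/c1.png",np.hstack([cv2.resize(i,None,fx=2.2,fy=2.2,interpolation=2) for i in(a,b)]))
E
```

```text
clock: 1.35
eef_pos: [519.8, -220.3, 240.8]
eef_rot: [-0.003, 0.741, 0.671, -0.003]
ft_force: [0.8, -0.3, -0.1]
gripper_width: 39.7
clock: 1.77
eef_pos: [521.5, -216.5, 211.3]
eef_rot: [-0.005, 0.738, 0.674, -0.003]
ft_force: [-0.1, 0.1, 0.4]
gripper_width: 40.0
t 1.77 world [ 521.5 -216.5  211.3] st [  29.3 -247.4] jaw-vs-st 0.026 toolz [-0.011  0.003 -1.   ] Fst [-0.1  0. ] 0.4 w 40.0 q6 -0.35
```

View pics/c1.png

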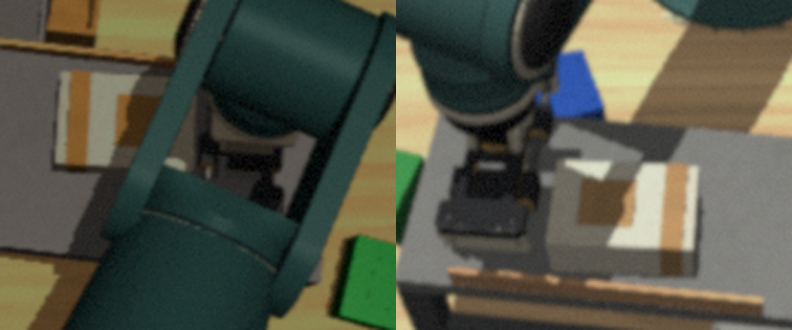

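```bash
python3 -m creep '-0.2 0.4 -0.2 0 0 -0.013 145;0 0.4 -0.2 0.003 0.005 -0.013 145;0.05 0.4 -0.1 0 0.005 0 145;0.05 0.3 0 0 0 0 145;0.03 0.3 0 0 0 0 145';python3 h.py;python3 -m creep '0.03 0.3 0 0 0 0 145;0.03 0.3 0 0 0 0 145;0.03 0.3 0 0 0 0 145;0.03 0.3 0 0 0 0 145;0.03 0.3 0 0 0 0 145' ;python3 h.py;python3 -m creep '0.03 0.3 0 0 0 0 145;0.03 0.3 0 0 0 0 145;0.03 0.3 0 0 0 0 145;0.03 0.3 0 0 0 0 145;0.03 0.3 0 0 0 0 145' ;python3 h.py
```

```text
clock: 2.28
eef_pos: [520.0, -199.0, 207.6]
eef_rot: [-0.008, 0.75, 0.662, -0.005]
ft_force: [-0.1, -0.4, -0.4]
gripper_width: 40.4
t 2.28 world [ 520.  -199.   207.6] st [  25.8 -230.2] jaw-vs-st -0.007 toolz [-0.019  0.006 -1.   ] Fst [-0.  -0.4] -0.4 w 40.4 q6 -0.29
clock: 2.7
eef_pos: [521.7, -182.3, 207.8]
eef_rot: [-0.008, 0.749, 0.662, -0.006]
ft_force: [-0.2, -1.3, -1.2]
gripper_width: 40.2
t 2.7 world [ 521.7 -182.3  207.8] st [  25.5 -213.4] jaw-vs-st -0.007 toolz [-0.02   0.005 -1.   ] Fst [-0.1 -1.3] -1.2 w 40.2 q6 -0.26
clock: 3.12
eef_pos: [523.4, -165.9, 207.8]
eef_rot: [-0.008, 0.749, 0.662, -0.006]
ft_force: [0.1, -2.2, -0.4]
gripper_width: 40.2
t 3.12 world [ 523.4 -165.9  207.8] st [  25.3 -196.9] jaw-vs-st -0.007 toolz [-0.019  0.004 -1.   ] Fst [ 0.4 -2.2] -0.4 w 40.2 q6 -0.23
```

```bash
python3 -m creep '0.05 0.4 0 0 0 0 145;0.05 0.5 0 0 0 0 145;0.05 0.5 0 0 0 0 145;0.05 0.5 0 0 0 0 145;0.05 0.5 0 0 0 0 145' >/dev/null;python3 h.py;python3 -m creep '0.05 0.5 0 0 0 0 145;0.05 0.5 0 0 0 0 145;0.05 0.5 0 0 0 0 145;0.05 0.5 0 0 0 0 145;0.05 0.5 0 0 0 0 145' >/dev/null ;python3 h.py;python3 -m creep '0.05 0.5 0 0 0 0 145;0.05 0.5 0 0 0 0 145;0.05 0.5 0 0 0 0 145;0.05 0.5 0 0 0 0 145;0.05 0.3 0 0 0 0 145' >/dev/null ;python3 h.py
python3 - <<'E'
from h import *
cv2.imwrite("pics/top2.png",camera("top"));cv2.imwrite("pics/scene2.png",camera("scene"))
a=cv2.imread("pics/top2.png")[170:310,190:400];b=cv2.imread("pics/scene2.png")[170:310,210:450]
cv2.imwrite("pics/c2.png",np.hstack([cv2.resize(i,(400,280),interpolation=2) for i in(a,b)]))
E
```

```text
t 3.53 world [ 526.1 -139.7  207.9] st [  24.9 -170.5] jaw-vs-st -0.007 toolz [-0.019  0.004 -1.   ] Fst [ 0.5 -1.7] -0.7 w 40.2 q6 -0.18
t 3.95 world [ 528.8 -111.6  207.8] st [  24.4 -142.3] jaw-vs-st -0.007 toolz [-0.019  0.004 -1.   ] Fst [ 0.3 -2.2] -0.4 w 40.0 q6 -0.13
t 4.37 world [531.6 -85.6 207.8] st [  24.1 -116.2] jaw-vs-st -0.007 toolz [-0.019  0.004 -1.   ] Fst [ 0.3 -1.7] 0.5 w 39.9 q6 -0.08
```

View pics/c2.png

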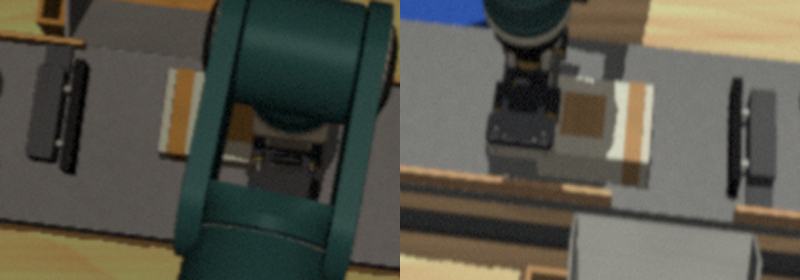

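```bash
python3 -m creep '0.05 0.5 0 0 0 0 145;0.05 0.5 0 0 0 0 145;0.05 0.5 0 0 0 0 145;0.05 0.5 0 0 0 0 145;0.05 0.5 0 0 0 0 145' >/dev/null;python3 h.py;python3 -m creep '0.05 0.5 0 0 0 0 145;0.05 0.5 0 0 0 0 145;0.05 0.5 0 0 0 0 145;0.05 0.5 0 0 0 0 145;0.05 0.5 0 0 0 0 145' >/dev/null ;python3 h.py;python3 -m creep '0.05 0.4 0 0 0 0 145;0.05 0.3 0 0 0 0 145;0.03 0.3 0 0 0 0 145;0.03 0.2 0 0 0 0 145;0.02 0.2 0 0 0 0 145' >/dev/null ;python3 h.py
python3 - <<'E'
from h import *
im=camera("scene");cv2.imwrite("pics/scene3.png",im);a=im[180:290,250:450]
cv2.imwrite("pics/c3.png",cv2.resize(a,None,fx=3.5,fy=3.5,interpolation=2))
E
```

```text
t 4.88 world [534.2 -59.5 207.9] st [ 23.7 -90. ] jaw-vs-st -0.008 toolz [-0.019  0.004 -1.   ] Fst [ 0.5 -1.7] -1.5 w 40.5 q6 -0.03
t 5.3 world [537.  -31.6 207.9] st [ 23.1 -61.9] jaw-vs-st -0.007 toolz [-0.019  0.004 -1.   ] Fst [-0.  -3.1] 0.1 w 40.0 q6 0.02
t 5.72 world [539.  -15.3 207.9] st [ 23.3 -45.5] jaw-vs-st -0.007 toolz [-0.019  0.004 -1.   ] Fst [ 0.4 -2. ] -0.3 w 40.3 q6 0.05
```

View pics/c3.png

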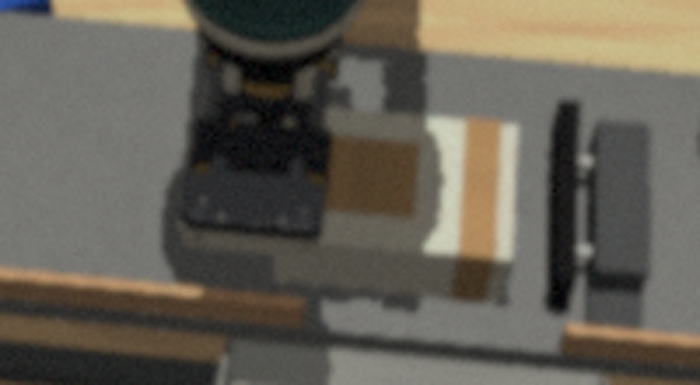

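```bash
python3 -m creep '0.02 0.3 0 0 0 0 145;0.03 0.3 0 0 0 0 145;0.03 0.3 0 0 0 0 145;0.03 0.2 0 0 0 0 145;0.02 0.2 0 0 0 0 145' >/dev/null;python3 h.py;python3 -m creep '0.02 0.15 0 0 0 0 145;0.02 0.15 0 0 0 0 145;0.02 0.1 0 0 0 0 145;0.01 0.1 0 0 0 0 145;0.01 0.1 0 0 0 0 145' >/dev/null;python3 h.py
```

```text
t 6.18 world [540.4  -1.3 207.9] st [ 23.  -31.4] jaw-vs-st -0.007 toolz [-0.02   0.004 -1.   ] Fst [-0.3 -1.6] -0.2 w 39.8 q6 0.07
t 6.6 world [541.3   5.5 207.9] st [ 23.1 -24.5] jaw-vs-st -0.007 toolz [-0.02   0.004 -1.   ] Fst [-0.2 -1.9] -0.2 w 40.2 q6 0.09
```

```bash
python3 -m creep '0.01 0.1 0 0 0 0 145;0.01 0.1 0 0 0 0 145;0.01 0.1 0 0 0 0 145;0.01 0.1 0 0 0 0 145;0.01 0.1 0 0 0 0 145' >/dev/null;python3 h.py
```

```text
t 7.02 world [541.8  10.3 207.9] st [ 23.1 -19.7] jaw-vs-st -0.008 toolz [-0.02   0.002 -1.   ] Fst [ 0.2 -7.4] 0.9 w 40.2 q6 0.1
```

```bash
python3 -m creep '0 0.03 0 0 0 0 145;0 0 0 0 0 0 145;0 0 0 0 0 0 145;0 0 0 0 0 0 145;0 0 0 0 0 0 145' >/dev/null;python3 h.py;python3 -m creep '0 0 0 0 0 0 145;0 0 0 0 0 0 145;0 0 0 0 0 0 145;0 0 0 0 0 0 145;0 0 0 0 0 0 145' >/dev/null;python3 h.py
python3 - <<'E'
from h import *
im=camera("scene");cv2.imwrite("pics/scene4.png",im);a=im[180:290,250:450]
cv2.imwrite("pics/c4.png",cv2.resize(a,None,fx=3.5,fy=3.5,interpolation=2))
E
```

```text
t 7.43 world [541.9  10.2 208. ] st [ 23.2 -19.8] jaw-vs-st -0.008 toolz [-0.019  0.001 -1.   ] Fst [ 0.2 -3.2] -0.7 w 40.2 q6 0.1
t 7.85 world [541.9  10.2 207.9] st [ 23.2 -19.8] jaw-vs-st -0.008 toolz [-0.019  0.001 -1.   ] Fst [ 0.1 -3.9] -0.1 w 40.3 q6 0.1
```

View pics/c4.png

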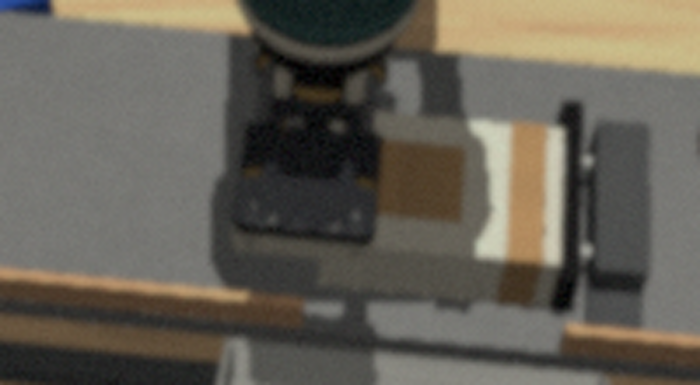

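```bash
python3 -m creep '0.01 0.1 0 0 0 0 145;0.01 0.1 0 0 0 0 145;0 0.05 0 0 0 0 145;0 0.05 0 0 0 0 145;0 0.05 0 0 0 0 145' >/dev/null;python3 h.py;python3 -m creep '0 0.05 0 0 0 0 145;0 0.05 0 0 0 0 145;0 0.05 0 0 0 0 145;0 0.05 0 0 0 0 145;0 0.05 0 0 0 0 145' >/dev/null;python3 h.py
```

```text
t 8.32 world [542.   11.4 208.2] st [ 23.1 -18.6] jaw-vs-st -0.009 toolz [-0.02  -0.004 -1.   ] Fst [ 1.2 -8.9] 0.0 w 39.9 q6 0.1
t 8.73 world [541.9  11.4 208.2] st [ 23.  -18.7] jaw-vs-st -0.01 toolz [-0.02 -0.01 -1.  ] Fst [-0.1 -8.3] -0.1 w 40.1 q6 0.11
```

```bash
python3 -m creep '0 -0.2 0 0 0 0 145;-0.03 -0.4 0 0 0 0 145;-0.1 -1 0 0 0 0 145;-0.2 -1.5 0 0 0 0 145;-0.2 -1.5 1 0 0 0 145' >/dev/null;python3 h.py;python3 -m creep '0 -0.5 2 0 0 0.1 145;0 0 2.5 0 0 0.112 145;0 0 1 0 0 0.112 145;-1 0 0 0 0 0.112 145;-2 0 0 0 0 0.112 130' >/dev/null;python3 h.py
python3 - <<'E'
from h import *
im=camera("scene");cv2.imwrite("pics/scene5.png",im);a=im[180:290,250:450]
t=camera("top");cv2.imwrite("pics/top5.png",t)
cv2.imwrite("pics/c5.png",np.vstack([cv2.resize(a,(600,300),interpolation=2),cv2.resize(t[180:280,200:400],(600,300),interpolation=2)]))
E
```

```text
t 9.15 world [535.9 -34.5 216.6] st [ 22.5 -64.9] jaw-vs-st -0.007 toolz [-0.022 -0.008 -1.   ] Fst [ 0.2 -0.4] -0.1 w 39.9 q6 0.02
t 9.57 world [506.  -44.7 274.9] st [ -6.1 -78.5] jaw-vs-st 0.557 toolz [-0.015 -0.018 -1.   ] Fst [-0.1 -0. ] -0.4 w 42.8 q6 -0.57
```

View pics/c5.png

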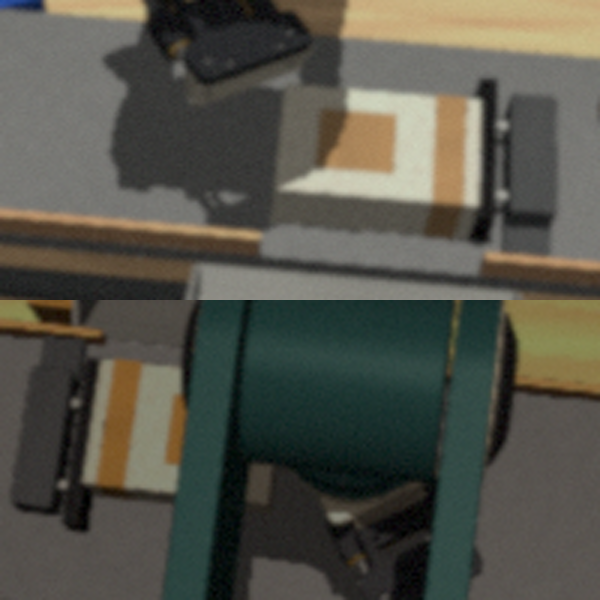

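```bash
python3 - <<'E'
from h import *
f=lambda p:np.array(p,float)*[1/3,110/300]+[250,180]
P=(ray("scene",f([(285,85),(482,97),(470,207),(278,190)]),220)[:,:2]-O)@Rs
print(P.round(1).tolist(),P.mean(0))
E
python3 -m creep '-2 1 0 0 0 0.112 120;-2 3 0 0.005 0 0.112 110;-1 3 -0.3 0.005 0 0.112 100;-1 3 -0.3 0 0 0.112 95;0 2 -0.2 0 0 0.112 95' >/dev/null;python3 h.py
```

```text
[[-13.1, -10.2], [-16.3, 119.1], [76.3, 112.7], [75.6, -8.2]] [30.62366444 53.34352426]
t 10.08 world [442.3  74.6 267.3] st [-83.3  32.5] jaw-vs-st 1.117 toolz [-0.005 -0.011 -1.   ] Fst [0.3 0.7] 0.0 w 58.5 q6 -0.89
```

```bash
python3 -m creep '0.2 0.5 -1 0.003 -0.001 0.112 95;0.2 0.5 -1 0.003 0 0.112 95;0.2 0.5 -1 0.003 0 0.11 95;0.2 0.3 -1 0 0 0.11 95;0 0 -1 0 0 0 95' >/dev/null;python3 h.py;python3 -m creep '0 0 -0.5 0 0 0 95;0 0 0 0 0 0 95;0 0 0 0 0 0 95;0 0 0 0 0 0 95;0 0 0 0 0 0 95' >/dev/null;python3 h.py
```

```text
t 10.5 world [451.2  97.3 217.4] st [-77.1  56.1] jaw-vs-st -1.558 toolz [ 0.003  0.002 -1.   ] Fst [ 0.7 -0.3] -1.1 w 58.3 q6 -1.31
t 10.92 world [451.1  96.2 210.4] st [-77.  55.] jaw-vs-st 1.566 toolz [ 0.     0.002 -1.   ] Fst [ 0.2 -0.5] 0.6 w 58.2 q6 -1.3
```

```bash
python3 -m creep '0.8 -0.2 -0.2 0 0 0 95;0.8 -0.15 -0.2 0 0 0 95;0.7 -0.1 0 0 0 0 95;0.6 -0.08 0 0 0 0 95;0.4 -0.05 0 0 0 0 95' >/dev/null;python3 h.py;python3 -m creep '0.3 -0.04 0 0 0 0 95;0.3 -0.04 0 0 0 0 95;0.3 -0.03 0 0 0 0 95;0.3 -0.03 0 0 0 0 95;0.3 -0.03 0 0 0 0 95' >/dev/null;python3 h.py;
```

```text
t 11.33 world [487.8  89.5 207.7] st [-39.8  52.6] jaw-vs-st 1.563 toolz [ 0.003  0.003 -1.   ] Fst [ 0.6 -0.5] -0.3 w 58.7 q6 -1.32
t 11.75 world [504.7  87.5 207.3] st [-22.8  52.6] jaw-vs-st 1.563 toolz [ 0.001  0.002 -1.   ] Fst [-3.8 -1.3] 2.0 w 58.3 q6 -1.33
```

Contact. Pushing out, watching for the rail.

```bash
python3 -m creep '0.3 -0.04 0 0 0 0 95;0.3 -0.04 0 0 0 0 95;0.3 -0.03 0 0 0 0 95;0.3 -0.03 0 0 0 0 95;0.3 -0.03 0 0 0 0 95' >/dev/null;python3 h.py;python3 -m creep '0.2 -0.03 0 0 0 0 95;0.2 -0.03 0 0 0 0 95;0.2 -0.02 0 0 0 0 95;0.2 -0.02 0 0 0 0 95;0.2 -0.02 0 0 0 0 95' >/dev/null;python3 h.py
python3 - <<'E'
from h import *
im=camera("scene");cv2.imwrite("pics/scene6.png",im);cv2.imwrite("pics/c6.png",cv2.resize(im[180:310,270:460],None,fx=3.5,fy=3.5,interpolation=2))
E
```

```text
t 12.17 world [520.5  85.5 207.3] st [-6.9 52.5] jaw-vs-st 1.563 toolz [-0.     0.002 -1.   ] Fst [-3.9 -2.2] 1.7 w 58.4 q6 -1.33
t 12.58 world [531.7  84.1 207.3] st [ 4.4 52.4] jaw-vs-st 1.563 toolz [-0.     0.002 -1.   ] Fst [-3.8 -1.1] 0.5 w 58.2 q6 -1.34
```

View pics/c6.png

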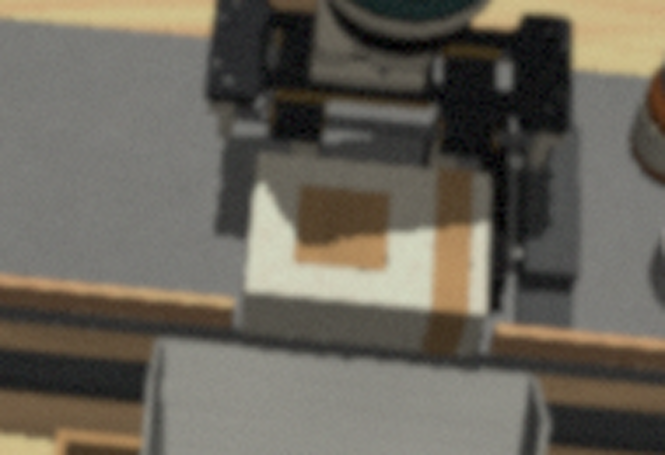

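```bash
python3 -m creep '0.2 -0.03 0 0 0 0 95;0.2 -0.03 0 0 0 0 95;0.2 -0.02 0 0 0 0 95;0.2 -0.02 0 0 0 0 95;0.2 -0.02 0 0 0 0 95' >/dev/null;python3 h.py;python3 -m creep '0.2 -0.03 0 0 0 0 95;0.2 -0.03 0 0 0 0 95;0.2 -0.02 0 0 0 0 95;0.2 -0.02 0 0 0 0 95;0.2 -0.02 0 0 0 0 95' >/dev/null;python3 h.py;python3 -m creep '0.2 -0.03 0 0 0 0 95;0.2 -0.03 0 0 0 0 95;0.2 -0.02 0 0 0 0 95;0.2 -0.02 0 0 0 0 95;0.2 -0.02 0 0 0 0 95' >/dev/null;python3 h.py
```

```text
t 13.05 world [542.7  82.8 207.3] st [15.5 52.4] jaw-vs-st 1.563 toolz [-0.     0.002 -1.   ] Fst [-4.2 -1.1] 1.1 w 58.2 q6 -1.34
t 13.47 world [553.8  81.5 207.3] st [26.7 52.3] jaw-vs-st 1.563 toolz [-0.     0.002 -1.   ] Fst [-4.4 -1.1] 2.5 w 58.5 q6 -1.35
t 13.88 world [564.9  80.2 207.3] st [37.9 52.3] jaw-vs-st 1.563 toolz [-0.001  0.002 -1.   ] Fst [-3.9 -1.7] 1.1 w 58.4 q6 -1.35
```

```bash
python3 -m creep '0.2 -0.03 0 0 0 0 95;0.2 -0.03 0 0 0 0 95;0.2 -0.02 0 0 0 0 95;0.2 -0.02 0 0 0 0 95;0.2 -0.02 0 0 0 0 95' >/dev/null;python3 h.py;python3 -m creep '0.2 -0.03 0 0 0 0 95;0.2 -0.03 0 0 0 0 95;0.2 -0.02 0 0 0 0 95;0.2 -0.02 0 0 0 0 95;0.2 -0.02 0 0 0 0 95' >/dev/null;python3 h.py
python3 - <<'E'
from h import *
im=camera("scene");cv2.imwrite("pics/scene7.png",im);cv2.imwrite("pics/c7.png",cv2.resize(im[180:460,250:470],None,fx=2,fy=2,interpolation=2))
E
```

```text
t 14.3 world [576.   78.8 207.3] st [49.  52.3] jaw-vs-st 1.563 toolz [-0.001  0.002 -1.   ] Fst [-5.4 -2. ] 2.6 w 58.2 q6 -1.36
t 14.72 world [587.   77.5 207.7] st [60.1 52.2] jaw-vs-st 1.563 toolz [-0.001  0.002 -1.   ] Fst [-6.  -1.5] 2.9 w 58.3 q6 -1.36
```

View pics/c7.png

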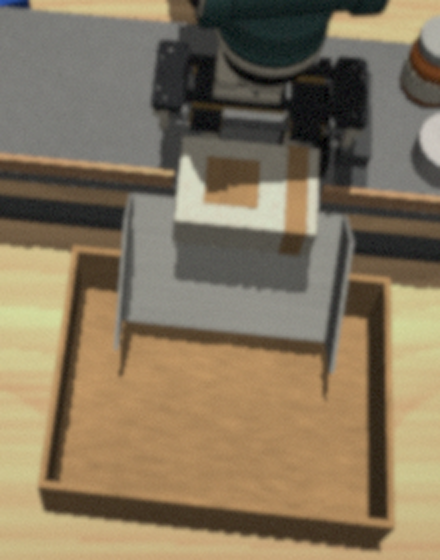

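```bash
python3 -m creep '0.2 -0.03 0 0 0 0 95;0.2 -0.03 0 0 0 0 95;0.2 -0.02 0 0 0 0 95;0.2 -0.02 0 0 0 0 95;0.2 -0.02 0 0 0 0 95' >/dev/null;python3 h.py;python3 -m creep '0.2 -0.03 0 0 0 0 95;0.2 -0.03 0 0 0 0 95;0.2 -0.02 0 0 0 0 95;0.2 -0.02 0 0 0 0 95;0.2 -0.02 0 0 0 0 95' >/dev/null;python3 h.py
```

```text
t 15.18 world [598.9  76.4 208.2] st [72.1 52.6] jaw-vs-st 1.563 toolz [ 0.002  0.003 -1.   ] Fst [0.5 0.1] 1.0 w 58.3 q6 -1.36
t 15.6 world [610.5  75.  207.3] st [83.7 52.5] jaw-vs-st 1.563 toolz [ 0.002  0.002 -1.   ] Fst [0.1 0.5] -0.1 w 58.4 q6 -1.37
```

Contact is lost, so the carton has gone over. Backing off and looking.

```bash
python3 -m creep '-0.5 0.06 0 0 0 0 95;-1 0.1 0 0 0 0 95;-1.5 0.15 1 0 0 0 95;-2 0.2 2 0 0 0 95;-2 0.2 2 0 0 0 95' >/dev/null;python3 -m creep '-2 0 2 0 0 0 95;-2 0 2 0 0 0 95;-1 0 1 0 0 0 95;0 0 0 0 0 0 95;0 0 0 0 0 0 95' >/dev/null;python3 h.py
python3 - <<'E'
from h import *
im=camera("scene");cv2.imwrite("pics/scene8.png",im);cv2.imwrite("pics/c8.png",im[160:460,160:540])
E
```

```text
t 16.43 world [478.2  82.5 308.6] st [-48.6  44.6] jaw-vs-st 1.563 toolz [ 0.     0.003 -1.   ] Fst [ 0.2 -0.5] -0.2 w 58.3 q6 -1.33
```

View pics/c8.png

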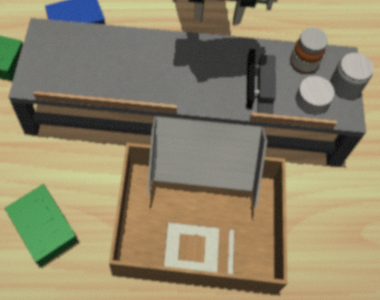

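The carton lies flat in the crate, with its white top at crop (195,247). The tins and jar still stand at their places. I'll check that it is at rest before handing in.

```bash
python3 -m creep '0 0 0 0 0 0 95;0 0 0 0 0 0 95;0 0 0 0 0 0 95;0 0 0 0 0 0 95;0 0 0 0 0 0 95' >/dev/null
python3 - <<'E'
from h import *
im=camera("scene");a=cv2.imread("pics/scene8.png");b=cv2.imread("pics/scene0.png")
d=lambda p,q,r:float(cv2.absdiff(cv2.GaussianBlur(p,(5,5),0),cv2.GaussianBlur(q,(5,5),0))[r].mean())
cr=np.s_[370:450,290:440];by=np.s_[185:275,448:535]
print("crate change",d(im,a,cr),"bystander vs start",d(im,b,by))
P=ray("scene",[(160+165,160+223),(160+237,160+230),(160+235,160+272),(160+163,160+267)],56)[:,:2]
print("carton rel crate",((P-O)@Rs-[260,50]).mean(0).round(0));rep();manip.finish_job()
E
```

```text
crate change 0.6066666666666667 bystander vs start 3.11455938697318
carton rel crate [64.  2.]
t 16.95 world [479.4  82.4 303.8] st [-47.3  44.6] jaw-vs-st 1.563 toolz [-0.007  0.002 -1.   ] Fst [-0.1  0.7] -0.9 w 57.9 q6 -1.33
the job is handed in; nothing more can be done
```

The carton is in the crate and the job is handed in at about 17 s of the 72 s limit. No verdict was reported.

**What I did**
- **To the stop:** I slid the carton along the ledge with the half-closed fingers until it met the end stop. I held 8–9 N there for about 0.4 s, which I estimate pressed the stop in by about 2.6 mm, with the carton square to the ledge in the picture.
- **Through the opening:** I moved round to the robot's side of the ledge and pushed the carton straight out. It passed between the rail ends and went down the chute. The highest force I read at any point was about 9 N.
- **Letting go:** I drew the arm back above the ledge, touching nothing.

**Last checks**
- **Carton:** it lies flat in the crate, about 64 mm in x and 2 mm in y from the crate's centre. It had stopped moving: two pictures about 0.6 s apart showed no real change.
- **Tins and jar:** by eye they stand where they were. The picture around them differed slightly from the first one, by about 3 grey levels. I put that down to arm shadow but did not measure their positions.
- **Forces:** I read them only at the end of each move, so a brief peak in between would not have been seen.

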